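Wipe a bore probe and hold it centred in a lock's guide bush

ROBOT

A 6-joint arm with a two-finger parallel gripper is mounted at the origin on the work surface. World frame = base frame: x ahead of the robot, y to its left, z up, the work surface at z = 0. Lengths are in m, angles in rad, forces in N, time in s.
With the tool pointing down it reaches from about 0.35 to 0.975 m from the base axis. Payload 4.9 kg.
Tool frame: the origin (TCP) lies between the finger pads; the fingertips stand 19 mm ahead of it and the grasp point (between the pads) is the TCP; z points along the fingers, y is the direction in which the jaws open and shut (so a half turn about z gives the same grasp; the last joint's range is limited). The gripper opens to 85 mm and grips with 20 to 120 N. Pads are 22 mm wide; open, the fingers measure 114 mm over their backs; the gripper's body (76 mm by 85 mm) begins 54 mm behind the grasp point. The pads swing forward as they close: fully open they stand 13 mm farther back than shut.
Start: joints at [1.213, 0.053, 1.613, -0, 1.476, -0.119], TCP at [0.148, 0.607, 0.25] pointing down, gripper open.
Joint ranges: [-3.01, 3.01], [-1.01, 2.22], [0.06, 2.58], [-1.02, 4.17], [0.09, 2.62], [-3.14, 3.14]. Speed limits (rad/s): [2.57, 2.57, 3.14, 3.14, 3.14, 3.14].

INTERFACE

Orientations are given as a unit quaternion [w, x, y, z].
In Python, from plant import state, grab_frame, calibration, job_done gives the robot as it stands. The module is installed in compiled form; this text tells all that it offers.
- The arm moves only by the tool servo_tool, never from a script. Its argument "deltas" is a list that holds one entry, the list of rows, each a list of 5 numbers: the finger opening in mm, from 0 to 85.4, then the shift along the world's x, y, z in mm, then the turn about the world's z in units of 6 degrees (1.0 is 6 degrees). A call has 1 to 5 rows; each row is the pose to reach, as a shift and turn from the pose commanded when the call began; what a row does not reach only later rows make up. A row lasts 1/8 s, in which the tool goes at most 62.5 mm and 10.7 degrees, less where a joint would pass 70% of its speed; a pose out of reach is approached as far as the arm can. A call with a gripper value outside its range is refused whole. The fingers move at their own pace and stop on an object; the grip force is fixed at half the most. Time passes only in rows, so rows that repeat a pose let the fingers close. It gives the time, the measured TCP pose, the force and the opening at its end, in the units of the state.
- state(): the state, without advancing time (a new reading comes with each control period).
- grab_frame(name): name is "scene" or "side" or "wrist"; returns the picture (420x560x3 uint8, red, green, blue); there is no depth.
- calibration(name): a dict with "intrinsics" (3x3 intrinsics, pixels), "world_from_camera" (4x4, takes a point from camera to world coordinates). Camera axes: x right, y down, z forward; pixel columns grow to the right and rows downward; lengths in m; the calibration is good to about 2 mm. A picture is of the moment at which its call begins: read the wrist's pose just before it. calibration takes no time and is no camera call; for the wrist camera it gives the pose at the moment of the call.
- job_done(): hands the job in, once; it reports no verdict.
The state is a dict: "time": time; "joint_pos": joint angles; "joint_vel": joint speeds; "joint_efforts": joint torques, N m; "tool_pos": TCP position; "tool_rot": TCP orientation; "contact_force": force on the tool from outside, world axes, zero at the start; "ft_torque": the same for the moment, N m; "gripper_width": opening from 0.0 (shut) to 1.0 (fully open).
Only numpy, scipy, OpenCV 4.12 (cv2) and the standard library are available. Lean on these libraries where they do the work, as an engineer would, in place of code of your own. Each camera call takes 0.05 s, during which the arm holds its last target.

TASK

Check the bore of the brass lock body: take the probe by its red handle out of the wooden block, press its tip lightly on the sprung grey pad next to the red mark and wipe it in one stroke along the pad to the green mark, keeping the pad pressed down part-way, never to its stop. Then lower the rod upright through the guide hole above the lock, without touching the bridge, bush or lock, until the yellow band is level with the top of the bush. Finish while still holding the probe there, centred, still and free of the walls, and leave the other things on the bench where they are.

Things in the scene. Friction and masses are not known exactly. Their poses are not given: they have to be found in the camera images.
- probe_grip (a point): Centre of the probe's red handle: a square bar 22 x 22 mm (sides along this point's x and y), 50 mm tall, reaching 23 mm above and 27 mm below this point; under it a steel flange 34 mm across, 6 mm thick, then a steel rod 10 mm in diameter, 80 mm long. z up. Weighs 0.1 to 0.25 kg; starts upright, flange resting on top of the wooden block, rod in its hole.
- probe_tip (a point): The lower end of the probe's rod, on its axis, 113 mm below probe_grip (end chamfered to 7 mm across).
- probe_band (a point): Middle of the 8 mm tall yellow band round the rod, on the rod's axis, 50 mm above the tip and 63 mm below probe_grip.
- stand: The dark wooden tool block, 64 x 64 mm and 90 mm tall, fixed to the bench; a vertical through hole 16 mm in diameter in its middle. Origin under its centre, z up.
- pad_red (a point): Start of the wiping stroke on the top of the sprung grey pad, mid-width, 14 mm in from the red mark. The pad is a strip 36 mm wide (x), 156 mm long (y), its top 50 mm above the bench when free; the painted red mark covers about 12 mm at its +y end, the green one the -y end. The pad points sink with the pad; +y points towards the red end.
- pad_q1 (a point): Point on the pad's top, 25 mm from pad_red towards the green end.
- pad_mid (a point): Centre of the pad's top face, 50 mm from pad_red.
- pad_q3 (a point): Point on the pad's top, 75 mm from pad_red.
- pad_green (a point): End of the wiping stroke on the pad's top, 100 mm from pad_red, 14 mm in from the green mark.
- pad (a joint): How far the pad is pressed down, in m: 0 free, 0.015 at its stop. A light spring: about 1.2 N to start it, then 0.25 N per mm, about 5 N at the stop. The pad stays level.
- guide_top (a point): Centre of the guide hole at the top face of the brass bush, 95 mm above the bench; z up, y along the bridge. The bush is 40 x 40 mm, 18 mm thick, in the blue bridge (40 x 124 mm); its vertical through hole is 22 mm in diameter. 17 mm below the bush sits the brass lock body with a coaxial bore 29 mm in diameter, 48 mm deep. Bolt heads 6 mm high stand on the bridge 50 mm either side.
- fixture: The fixed lock fixture: dark steel base 100 x 124 mm, two posts, blue bridge with the brass bush, brass lock body 60 x 60 mm. Origin under the centre of the base, right below the guide hole.
- probe: The whole probe; origin at the rod's tip, z up towards the handle.
- padlock: Bystander: brass padlock lying flat, 40 x 36 x 18 mm with a steel shackle. Origin under its body's centre.
- cylinder: Bystander: lock cylinder 60 mm long, 32 mm tall. Origin under its centre.
- oil: Bystander: amber oil bottle, 40 mm across, 90 mm tall. Origin under its centre.
- pin_cup: Bystander: aluminium cup, 64 mm across, 50 mm tall. Origin under its centre.
- driver: Bystander: screwdriver with an orange handle, 160 mm long, lying. Origin under its middle.
- tin: Bystander: round green tin, 72 mm across, 30 mm tall. Origin under its centre.
- keyblank: Bystander: brass key blank lying flat, 63 mm long, 4 mm thick.
There are look-alikes about, which are no part of the job. What is shaped like the fixture but pink is not meant. Leave any blue look-alike of the probe alone.

How it is judged:
On the way, in this order (a step that is already met when the one before it is completed fails the run):
1. the probe is lifted clear of the wooden block (z of probe_tip in the frame of stand above 0.092 m and contact force between the fingers and probe above 0.5 N), for 0.1 s.
2. the tip presses the pad down at the red end (horizontal distance between probe_tip and pad_red below 0.011 m and distance between probe_tip and pad_red below 0.015 m and value of joint pad between 0.0015 and 0.014 m), for 0.05 s.
3. still pressing, the tip passes the first quarter of the stroke (horizontal distance between probe_tip and pad_q1 below 0.011 m and distance between probe_tip and pad_q1 below 0.015 m and value of joint pad between 0.0015 and 0.014 m), for 0.05 s.
4. still pressing, the tip passes the middle of the pad (horizontal distance between probe_tip and pad_mid below 0.011 m and distance between probe_tip and pad_mid below 0.015 m and value of joint pad between 0.0015 and 0.014 m), for 0.05 s.
5. still pressing, the tip passes the third quarter of the stroke (horizontal distance between probe_tip and pad_q3 below 0.011 m and distance between probe_tip and pad_q3 below 0.015 m and value of joint pad between 0.0015 and 0.014 m), for 0.05 s.
6. still pressing, the tip reaches the green end (horizontal distance between probe_tip and pad_green below 0.011 m and distance between probe_tip and pad_green below 0.015 m and value of joint pad between 0.0015 and 0.014 m), for 0.05 s.
At the end, for the whole second after the job is handed in: The gripper still holds the probe, at rest, its rod through the guide hole: tip and yellow band both within 4 mm of the hole's axis, the band's middle within 6 mm of the bush's top face, nothing of the probe touching the fixture, the pad free again. The program finishes while holding it there (horizontal distance between each of probe_tip, probe_band and guide_top below 0.004 m and z of probe_band in the frame of guide_top between -0.006 and 0.006 m and angle between probe's own z axis and vertical below 0.12 rad and contact force between the fingers and probe above 0.5 N and contact force between probe and fixture below 0.05 N and linear speed of probe below 0.02 m/s and value of joint pad below 0.001 m); the arm keeps its last pose, push and grip.
It fails at once if the probe touches the bridge, bush or lock (contact force between probe and fixture above 0.05 N).
It fails at once if the pad is pressed to its stop (value of joint pad above 0.0148 m).
It fails at once if another thing on the bench is moved more than 15 mm (distance of any of padlock, cylinder, oil, pin_cup, driver, tin, keyblank from where it was at the start of the episode above 0.015 m).
It also fails if it takes over 69 s, if anything falls off the work surface, if the arm or the gripper's body presses on something with over 40 N, if the wrist force passes 120 N, or if a joint passes its speed limit or range.

## Working session

There is one attempt and no reset: what is moved stays moved. The work goes in short steps, Python scripts to look and compute and a tool call to move; the robot and the scene stay as the last step left them, time stands still between calls to the robot, and variables do not carry over. Pictures are saved under pics/ and viewed, and the job is handed in when it is done.

Besides the shell and the picture viewer there is one more tool, called after "Emit:" as name(argument=value, ...) on one line, values as JSON. servo_tool: Moves the arm, as the interface text tells. Its arguments: {"type":"object","properties":{"deltas":{"type":"array","items":{"type":"array","items":{"type":"array","items":{"type":"number"}}}}},"required":["deltas"]}

```bash
mkdir -p pics
python3 - <<'E'
from plant import *
import cv2
s=state();print(s)
for n in ["scene","side","wrist"]:
    c=calibration(n);print(n,c)
    cv2.imwrite(f"pics/{n}0.png",grab_frame(n)[:,:,::-1])
E
```

```text
{'time': 0.0, 'joint_pos': array([ 1.21297608e+00,  5.33855824e-02,  1.61429114e+00,  2.30456546e-05,
        1.47598950e+00, -1.18994883e-01]), 'joint_vel': array([-2.53839735e-03, -4.02081811e-04,  5.35245203e-04,  4.46395060e-04,
        8.68906991e-05,  6.46284228e-04]), 'joint_efforts': array([ 1.94040949e-03, -3.93687880e+01, -3.70173740e+01, -2.73118241e-05,
        7.12691181e-03,  9.33300242e-06]), 'tool_pos': array([0.14763724, 0.60671613, 0.24904688]), 'tool_rot': array([-2.55987914e-04,  1.19130125e-01,  9.92878108e-01, -1.00475062e-03]), 'contact_force': array([-0.5775769 , -0.07223862,  0.1702962 ]), 'ft_torque': array([ 0.01323563,  0.00637276, -0.01063971]), 'gripper_width': 0.9980713391538982}
scene {'intrinsics': array([[512.19143031,   0.        , 266.29010914],
       [  0.        , 512.19143031, 215.21927117],
       [  0.        ,   0.        ,   1.        ]]), 'world_from_camera': array([[-0.1647276 ,  0.78655395, -0.59514511,  1.37186904],
       [ 0.98630499,  0.13637485, -0.0927597 ,  0.15645144],
       [ 0.00820232, -0.60227468, -0.79824679,  1.21946408],

[... 247 characters left out ...]
om_camera': array([[-0.80602115, -0.45048128,  0.38392255,  0.08573383],
       [-0.59187392,  0.60917537, -0.52781685,  0.58501323],
       [ 0.00389545, -0.65266529, -0.75763635,  0.95487295],
       [ 0.        ,  0.        ,  0.        ,  1.        ]])}
wrist {'intrinsics': array([[348.41817433,   0.        , 282.95497226],
       [  0.        , 348.41817433, 202.88608533],
       [  0.        ,   0.        ,   1.        ]]), 'world_from_camera': array([[ 0.23716323,  0.93197267,  0.2741907 ,  0.07772709],
       [ 0.97146696, -0.22683628, -0.06926213,  0.62407933],
       [-0.00235401,  0.28279363, -0.95917789,  0.37314958],
       [ 0.        ,  0.        ,  0.        ,  1.        ]])}
```

View pics/scene0.png

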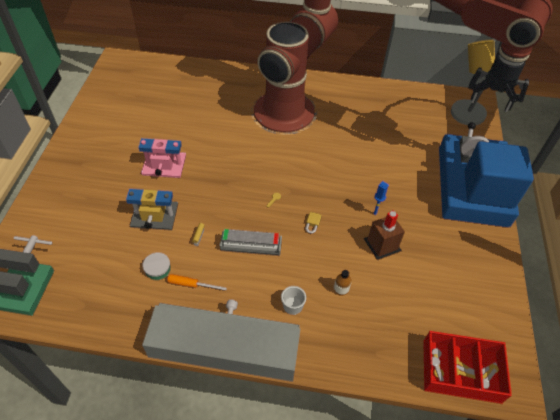

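View pics/side0.png

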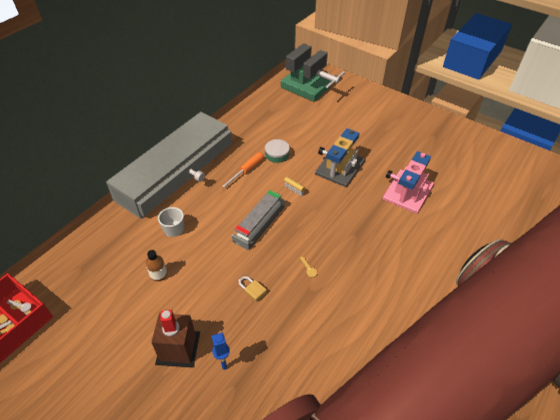

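View pics/wrist0.png

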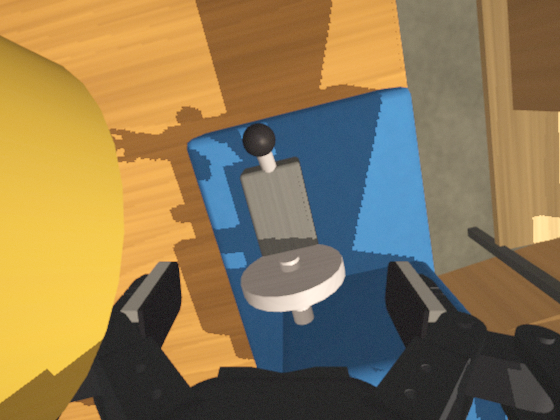

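The scene view shows the red probe in its block at about (388,230), the pad at (250,242), the blue fixture at (152,205), the pink decoy at (162,155) and the blue decoy probe at (380,195). I'll zoom in to measure them.

```bash
cat > h.py <<'E'
import numpy as np, cv2
from plant import *
def ray(n,uv,c=None):
    c=c or calibration(n);K=c["intrinsics"];T=c["world_from_camera"]
    d=T[:3,:3]@np.linalg.solve(K,[uv[0],uv[1],1.]);return T[:3,3],d
def onz(n,uv,z,c=None):
    o,d=ray(n,uv,c);return o+d*(z-o[2])/d[2]
def proj(n,P,c=None):
    c=c or calibration(n);T=np.linalg.inv(c["world_from_camera"]);p=T[:3,:3]@np.asarray(P)+T[:3,3];q=c["intrinsics"]@p;return q[:2]/q[2]
def zoom(img,x0,y0,w,h,f,name):
    cv2.imwrite(name,cv2.resize(img[y0:y0+h,x0:x0+w],None,fx=f,fy=f,interpolation=cv2.INTER_CUBIC))
E
python3 - <<'E'
from h import *
s=cv2.imread("pics/scene0.png");d=cv2.imread("pics/side0.png")
zoom(s,110,130,200,140,4,"pics/s_a.png");zoom(s,290,170,160,140,4,"pics/s_b.png")
zoom(d,220,110,220,140,3.5,"pics/d_a.png");zoom(d,130,280,140,100,5,"pics/d_b.png")
E
```

```text
(no output)
```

View pics/s_a.png

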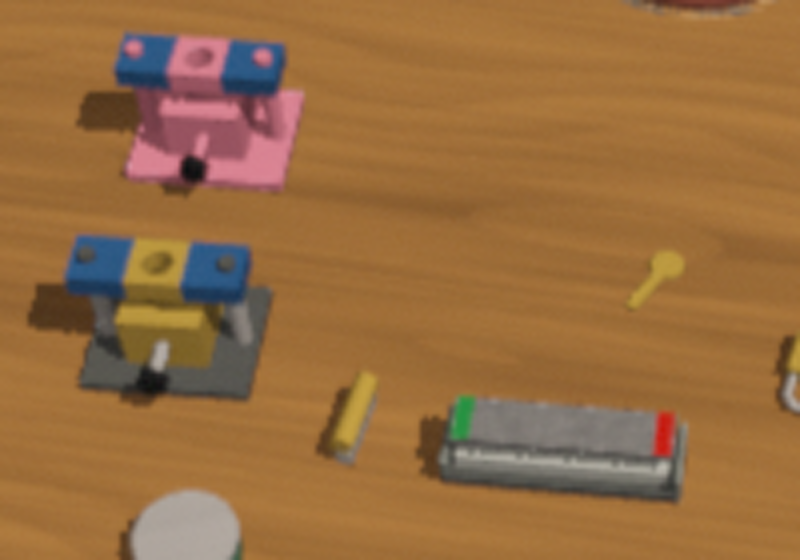

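View pics/s_b.png

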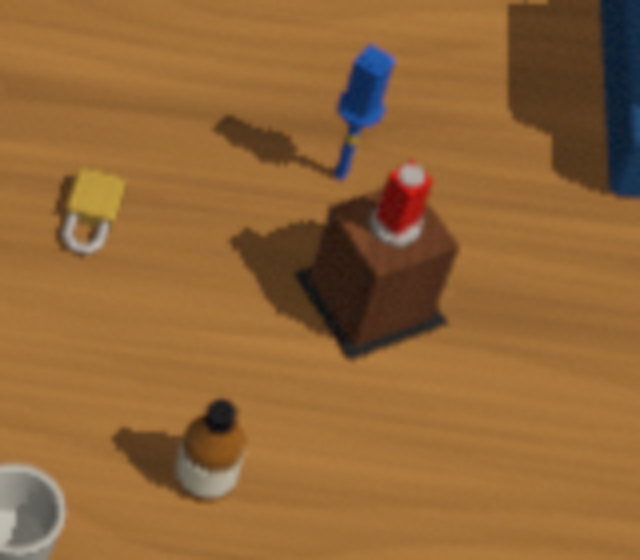

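View pics/d_a.png

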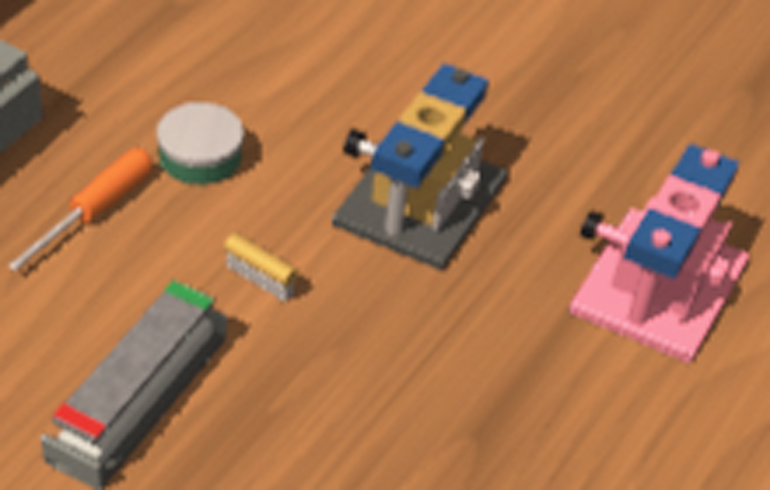

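View pics/d_b.png

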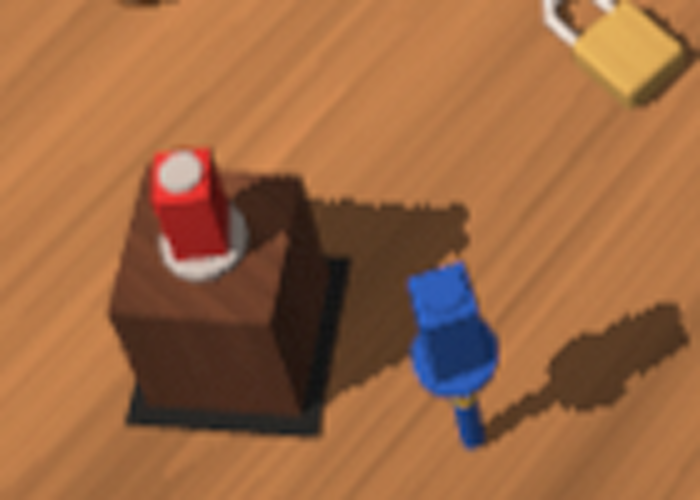

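Run:
```python
from h import *
def S(x0,y0,f,z): return (x0+(z[0]+.5)/f-.5, y0+(z[1]+.5)/f-.5)
cs=calibration("scene");cd=calibration("side")
np.set_printoptions(precision=4,suppress=True)
def tri(a,b):
    o1,d1=ray("scene",a,cs);o2,d2=ray("side",b,cd)
    A=np.stack([d1,-d2],1);t=np.linalg.lstsq(A,o2-o1,rcond=None)[0]
    p=o1+d1*t[0];q=o2+d2*t[1];return (p+q)/2,np.linalg.norm(p-q)
A=lambda z:S(110,130,4,z);B=lambda z:S(290,170,4,z);C=lambda z:S(220,110,3.5,z);D=lambda z:S(130,280,5,z)
for n,a,b,z in [("hole",A((157,262)),C((432,116)),.095),("boltL",A((86,255)),C((460,76)),.101),("boltR",A((226,264)),C((404,150)),.101),
 ("pGx-",A((459,396)),C((213,298)),.05),("pGx+",A((450,440)),C((173,283)),.05),("pRx-",A((676,412)),C((99,437)),.05),("pRx+",A((668,457)),C((58,410)),.05),
 ("probe top",B((413,174)),D((181,172)),.146),("flange",B((397,227)),D((203,241)),.096)]:
    print(n,onz("scene",a,z,cs),onz("side",b,z,cd),tri(a,b))
# stand top corners
for n,zz in [("l",(331,207)),("front",(381,278)),("r",(457,245))]: print(n,onz("scene",B(zz),.09,cs))
for n,zz in [("a",(112,315)),("b",(272,323)),("c",(300,178))]: print(n,onz("side",D(zz),.09,cd))
```

```text
hole [ 0.52  -0.313  0.095] [ 0.5205 -0.3107  0.095 ] (array([ 0.5205, -0.3123,  0.0947]), np.float64(0.0018556872471853533))
boltL [ 0.527  -0.3616  0.101 ] [ 0.5243 -0.3585  0.101 ] (array([ 0.5256, -0.3622,  0.0985]), np.float64(0.0012820463414644496))
boltR [ 0.518  -0.2623  0.101 ] [ 0.5144 -0.2587  0.101 ] (array([ 0.516 , -0.2629,  0.0976]), np.float64(0.0014325124442420977))
pGx- [ 0.5664 -0.0874  0.05  ] [ 0.5684 -0.0879  0.05  ] (array([ 0.5676, -0.087 ,  0.0515]), np.float64(0.0003218758450262013))
pGx+ [ 0.604  -0.0856  0.05  ] [ 0.6012 -0.0824  0.05  ] (array([ 0.6027, -0.0854,  0.0472]), np.float64(0.0016867772500557211))
pRx- [0.5541 0.0645 0.05  ] [0.5551 0.0633 0.05  ] (array([0.5546, 0.0643, 0.051 ]), np.float64(0.0006620965415267102))
pRx+ [0.5923 0.0647 0.05  ] [0.5929 0.0618 0.05  ] (array([0.5924, 0.0637, 0.0512]), np.float64(0.002429299106859425))
probe top [0.5076 0.3599 0.146 ] [0.5115 0.3588 0.146 ] (array([0.51  , 0.3595, 0.1489]), np.float64(0.00026157313672484344))
flange [0.5149 0.3595 0.096 ] [0.5094 0.3612 0.096 ] (array([0.5115, 0.3601, 0.0917]), np.float64(0.0002301875236705819))
l [0.5009 0.3155 0.09  ]
front [0.5546 0.3509 0.09  ]
r [0.5185 0.401  0.09  ]
a [0.5185 0.4028 0.09  ]
b [0.4664 0.3685 0.09  ]
c [0.5005 0.3166 0.09  ]
```

Emit:
servo_tool(deltas=[[[85,50,-34,5,0],[85,100,-68,10,0],[85,150,-102,15,0],[85,200,-136,20,0],[85,250,-170,20,0]]])

```text
time: 0.78
tool_pos: [0.3993, 0.436, 0.2707]
tool_rot: [0.0, 0.119, 0.993, 0.0]
contact_force: [-0.9, 0.7, 0.4]
gripper_width: 0.998
```

Emit:
servo_tool(deltas=[[[85,50,-34,0,0],[85,100,-68,0,0],[85,112,-77,0,0],[85,112,-77,0,0],[85,112,-77,0,0]]])

```text
time: 1.4
tool_pos: [0.5087, 0.3612, 0.2701]
tool_rot: [-0.0, 0.118, 0.993, 0.0]
contact_force: [-0.8, 0.9, -0.3]
gripper_width: 0.995
```

Run:
```python
from h import *
s=state();print(s['time'],s['tool_pos'],s['tool_rot'])
print(calibration("wrist")['world_from_camera'])
cv2.imwrite("pics/w1.png",grab_frame("wrist")[:,:,::-1])
print(onz("scene",(375,214),0))
```

```text
1.4 [0.50867631 0.36121036 0.27013564] [-3.79986581e-04  1.18350362e-01  9.92971824e-01  6.66409489e-05]
[[ 2.35691150e-01  9.32341003e-01  2.74207833e-01  4.38732429e-01]
 [ 9.71827901e-01 -2.25980414e-01 -6.69580757e-02  3.78151803e-01]
 [-4.62159848e-04  2.82264248e-01 -9.59336584e-01  3.94142570e-01]
 [ 0.00000000e+00  0.00000000e+00  0.00000000e+00  1.00000000e+00]]
[0.40255203 0.33475867 0.        ]
```

View pics/w1.png

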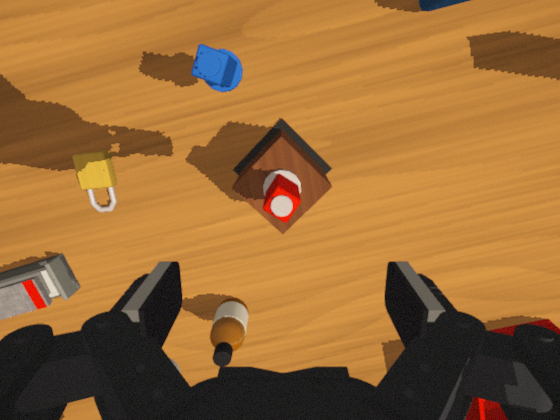

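Run:
```python
from h import *
s=cv2.imread("pics/w1.png")
zoom(s,225,110,115,130,6,"pics/w1z.png")
```

```text
(no output)
```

View pics/w1z.png

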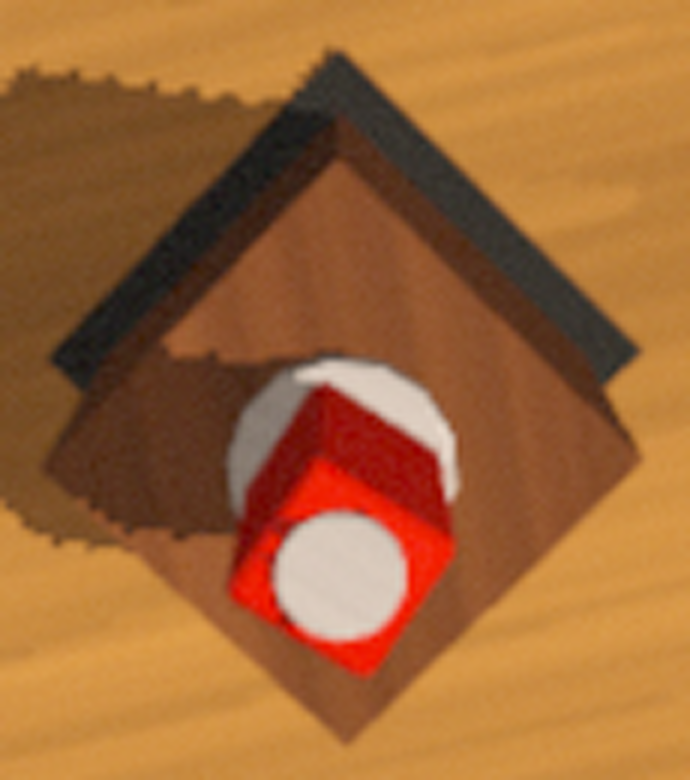

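Run:
```python
from h import *
c=calibration("wrist");print(c['world_from_camera'][:3,3])
z=np.array([(318,460),(455,550),(368,677),(232,590)],float)
p=[onz("wrist",(225+(u+.5)/6-.5,110+(v+.5)/6-.5),.146,c)[:2] for u,v in z]
p=np.array(p);print(p,p.mean(0))
for i in range(4):
    d=p[(i+1)%4]-p[i];print(np.linalg.norm(d),np.degrees(np.arctan2(d[1],d[0])))
c2=np.array([(232+0,0)])
for n,(u,v) in [("l",(45,468)),("t",(340,158)),("r",(640,458)),("b",(347,745))]:
    print(n,onz("wrist",(225+(u+.5)/6-.5,110+(v+.5)/6-.5),.09,c))
s=state()
from scipy.spatial.transform import Rotation as R
q=s['tool_rot'];M=R.from_quat([q[1],q[2],q[3],q[0]]).as_matrix();print(M, np.degrees(np.arctan2(M[1,1],M[0,1])),s['joint_pos'])
```

```text
[0.43858363 0.37828301 0.39424575]
[[0.49635603 0.36015339]
 [0.51144312 0.37387564]
 [0.52509839 0.35954655]
 [0.50997369 0.34578252]] [0.51071781 0.35983953]
0.020394120007561762 42.287632086870154
0.01979366473099799 -46.37932242170909
0.020450060549368033 -137.69666419507405
0.019798046175410165 133.45845344818395
l [0.50096911 0.31602244 0.09      ]
t [0.46684888 0.36980915 0.09      ]
r [0.5204142  0.40294702 0.09      ]
b [0.55476539 0.34952509 0.09      ]
[[-9.72087349e-01  2.34618823e-01 -4.39445551e-04]
 [ 2.34618752e-01  9.72087444e-01  2.07410062e-04]
 [ 4.75841807e-04  9.85185305e-05 -9.99999882e-01]] 76.43084515491437 [ 4.98355948e-01  3.92023742e-02  1.59363366e+00  3.92978863e-04
  1.50904348e+00 -8.35638282e-01]
```

Emit:
servo_tool(deltas=[[[85,2,-1.4,-15,-1.5],[85,2,-1.4,-30,-3],[85,2,-1.4,-45,-4.5],[85,2,-1.4,-60,-5.57],[85,2,-1.4,-60,-5.57]]])

```text
time: 2.08
tool_pos: [0.51, 0.3595, 0.2088]
tool_rot: [-0.001, 0.398, 0.917, -0.001]
contact_force: [0.5, 0.3, -0.9]
gripper_width: 0.995
```

Run:
```python
from h import *
s=state();print(s['time'],s['tool_pos'],s['tool_rot'])
c=calibration("wrist");cv2.imwrite("pics/w2.png",grab_frame("wrist")[:,:,::-1])
for z in (.146,.096):print(proj("wrist",(.5107,.3598,z),c))
```

```text
2.075 [0.50997966 0.35947368 0.20879168] [-0.00098689  0.39802501  0.91737336 -0.00111136]
[284.81588202 231.78296077]
[284.69868579 206.31050613]
```

View pics/w2.png

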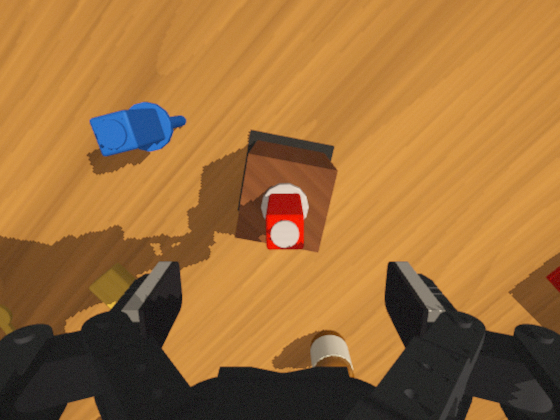

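Emit:
servo_tool(deltas=[[[85,0.7,0.3,-30,0],[85,0.7,0.3,-60,0],[85,0.7,0.3,-84,0],[85,0.7,0.3,-84,0],[85,0.7,0.3,-84,0]]])

```text
time: 2.75
tool_pos: [0.5132, 0.3599, 0.1282]
tool_rot: [0.001, 0.399, 0.917, 0.001]
contact_force: [0.1, -0.1, 0.0]
gripper_width: 0.997
```

Emit:
servo_tool(deltas=[[[0,0,0,0,0],[0,0,0,0,0],[0,0,0,0,0],[0,0,0,0,0],[0,0,0,0,0]]])

```text
time: 3.38
tool_pos: [0.5127, 0.3592, 0.1267]
tool_rot: [0.0, 0.4, 0.917, 0.0]
contact_force: [-0.7, 0.4, 3.4]
gripper_width: 0.25
```

Emit:
servo_tool(deltas=[[[0,0,0,0,0],[0,0,0,0,0],[0,0,0,0,0],[0,0,0,0,0],[0,0,0,0,0]]])

```text
time: 4.0
tool_pos: [0.5127, 0.3592, 0.1267]
tool_rot: [0.0, 0.4, 0.917, 0.0]
contact_force: [-2.1, -1.2, 6.0]
gripper_width: 0.25
```

Run:
```python
from h import *
s=state();print(s)
c=calibration("wrist");cv2.imwrite("pics/w3.png",grab_frame("wrist")[:,:,::-1])
```

```text
{'time': 4.0, 'joint_pos': array([ 4.92365888e-01,  1.58288773e-01,  1.71291959e+00, -3.94004013e-05,
        1.27003163e+00, -2.56339005e-01]), 'joint_vel': array([-0.00025159, -0.00035349,  0.00073899,  0.00070348, -0.00144705,
        0.00060383]), 'joint_efforts': array([-5.40729635e-02, -3.82002747e+01, -3.23322415e+01,  2.74948828e-02,
       -4.25857035e-01,  1.04044291e-03]), 'tool_pos': array([0.51266844, 0.35920185, 0.12667749]), 'tool_rot': array([1.23916173e-04, 3.99562805e-01, 9.16705805e-01, 1.26850696e-04]), 'contact_force': array([-2.07211533, -1.22725838,  6.01959494]), 'ft_torque': array([-0.1138625 ,  0.18514064, -0.06118138]), 'gripper_width': 0.250035496746797}
```

View pics/w3.png

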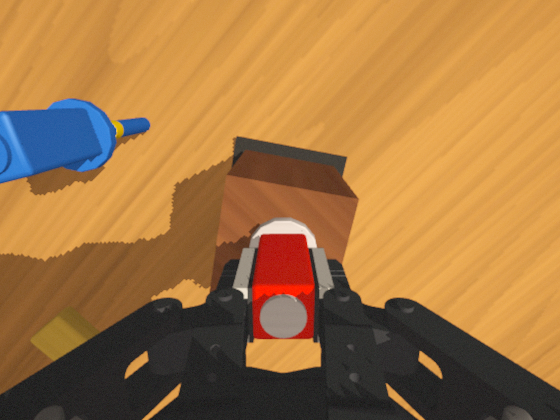

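Emit:
servo_tool(deltas=[[[0,0,0,10,0],[0,0,0,30,0],[0,0,0,60,0],[0,0,0,90,0],[0,0,0,115,0]]])

```text
time: 4.68
tool_pos: [0.5128, 0.3593, 0.2438]
tool_rot: [0.001, 0.4, 0.917, 0.001]
contact_force: [-0.6, 0.2, -1.7]
gripper_width: 0.252
```

Emit:
servo_tool(deltas=[[[0,0,0,0,0],[0,0,0,0,0],[0,0,0,0,0]]])

```text
time: 5.05
tool_pos: [0.5118, 0.3587, 0.2393]
tool_rot: [-0.001, 0.4, 0.917, -0.001]
contact_force: [-0.3, 0.1, -1.6]
gripper_width: 0.25
```

Run:
```python
from h import *
s=state();print(s['time'],s['tool_pos'],s['contact_force'],s['gripper_width'])
a=grab_frame("scene")[:,:,::-1].copy();b=grab_frame("side")[:,:,::-1].copy()
cv2.imwrite("pics/s4.png",a);cv2.imwrite("pics/d4.png",b)
x,y,z=s['tool_pos']
for n,im in(("scene",a),("side",b)):
    u=proj(n,(x,y,z-.115));print(n,u,proj(n,(x,y,z-.063)));X=int(u[0])-50;Y=int(u[1])-75
    X=max(0,X);Y=max(0,Y);print(X,Y)
    zoom(im,X,Y,100,100,6,f"pics/{n}4z.png")
```

```text
5.05 [0.51175143 0.35874719 0.2393053 ] [-0.25179951  0.11339555 -1.63773627] 0.24956950767142733
scene [390.73941026 219.2069962 ] [394.80042365 207.23302215]
340 144
side [167.71539198 319.37984767] [162.83503812 305.92328664]
117 244
```

View pics/scene4z.png

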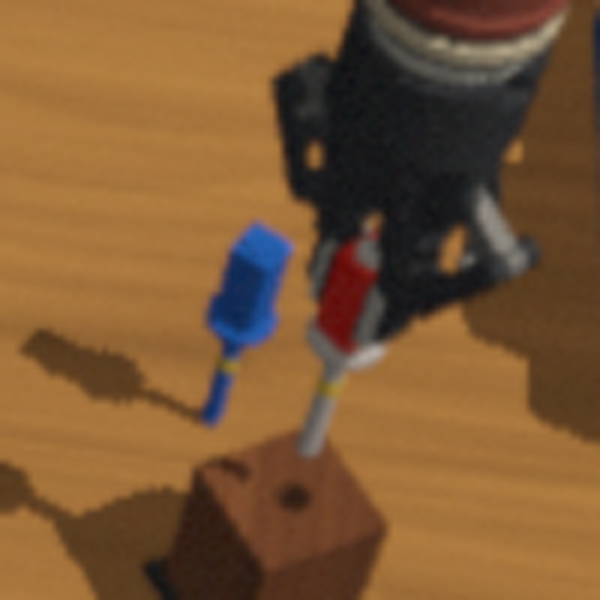

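View pics/side4z.png

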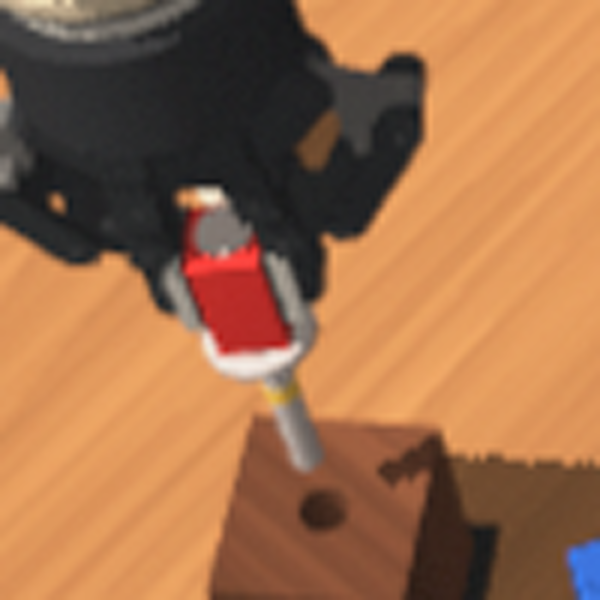

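```bash
cat >> h.py <<'E'
np.set_printoptions(precision=4,suppress=True)
def tri(a,b):
    o1,d1=ray("scene",a);o2,d2=ray("side",b)
    A=np.stack([d1,-d2],1);t=np.linalg.lstsq(A,o2-o1,rcond=None)[0]
    p=o1+d1*t[0];q=o2+d2*t[1];return (p+q)/2,np.linalg.norm(p-q)
def S(x0,y0,f,z): return (x0+(z[0]+.5)/f-.5, y0+(z[1]+.5)/f-.5)
E
python3 - <<'E'
from h import *
A=lambda z:S(340,144,6,z);B=lambda z:S(117,244,6,z)
print("tip",tri(A((309,449)),B((309,466))));print("band",tri(A((331,386)),B((282,391))))
print("hole",tri(A((293,497)),B((324,510))))
E
```

```text
tip (array([0.5086, 0.3603, 0.1235]), np.float64(0.0012701452426687107))
band (array([0.5095, 0.3601, 0.1706]), np.float64(0.0007039925100891944))
hole (array([0.5105, 0.3598, 0.0897]), np.float64(0.000925303239155746))
```

Emit:
servo_tool(deltas=[[[0,12,-40,10,0],[0,27,-95,20,0],[0,42,-150,30,0],[0,57,-205,30,0],[0,72,-260,30,0]]])

```text
time: 5.78
tool_pos: [0.5846, 0.0974, 0.2709]
tool_rot: [-0.0, 0.399, 0.917, -0.0]
contact_force: [0.3, 0.0, -1.8]
gripper_width: 0.249
```

Emit:
servo_tool(deltas=[[[0,15,-55,0,0],[0,30,-110,0,0],[0,43,-150,0,0],[0,46,-160,0,0],[0,46,-160,0,0]]])

```text
time: 6.4
tool_pos: [0.6303, -0.061, 0.2705]
tool_rot: [-0.001, 0.4, 0.917, 0.0]
contact_force: [-0.6, 0.5, -1.0]
gripper_width: 0.249
```

Emit:
servo_tool(deltas=[[[0,0,0,0,0],[0,0,0,0,0]]])

```text
time: 6.65
tool_pos: [0.6303, -0.0595, 0.2714]
tool_rot: [-0.0, 0.399, 0.917, 0.0]
contact_force: [0.2, 0.8, -0.9]
gripper_width: 0.252
```

Run:
```python
from h import *
s=state();print(s['time'],s['tool_pos'],s['contact_force'],s['gripper_width'],s['joint_vel'])
c=calibration("wrist");print(c['world_from_camera'].tolist());cv2.imwrite("pics/w5.png",grab_frame("wrist")[:,:,::-1])
u=.5793-.0763*np.array([.078,.05,0,-.05,-.078]);
for k in (.078,.05,0,-.05,-.078): print(proj("wrist",(.5793-.0763*k,-.0111+.997*k,.05),c))
```

```text
6.65 [ 0.6303 -0.0595  0.2714] [ 0.1552  0.7788 -0.9141] 0.25233758178757637 [-0.0033 -0.0006 -0.0019 -0.0005 -0.0003 -0.0015]
[[0.7318262949261549, 0.6536839143074825, 0.19268527247898987, 0.5812098082983717], [0.6814910870899191, -0.7017928120135214, -0.20750119812461987, -0.0068054235424602275], [-0.00041505620697206814, 0.2831681288242029, -0.9590701947962635, 0.3953236652222069], [0.0, 0.0, 0.0, 1.0]]
[332.2214  31.7017]
[312.294   57.8206]
[278.5634 102.0313]
[247.0131 143.3842]
[230.22   165.3951]
```

View pics/w5.png

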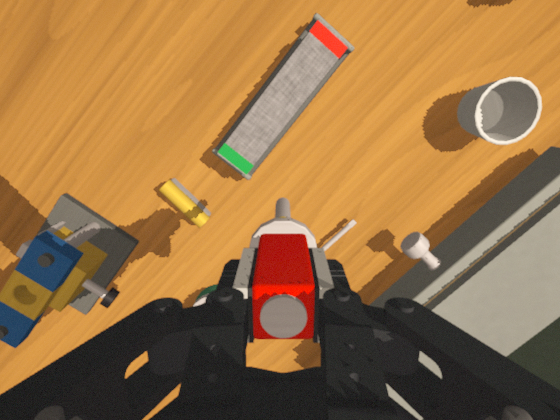

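Run:
```python
from h import *
s=cv2.imread("pics/w5.png")
zoom(s,200,5,170,185,4,"pics/w5z.png");zoom(s,250,190,70,50,8,"pics/w5t.png")
```

```text
(no output)
```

View pics/w5z.png

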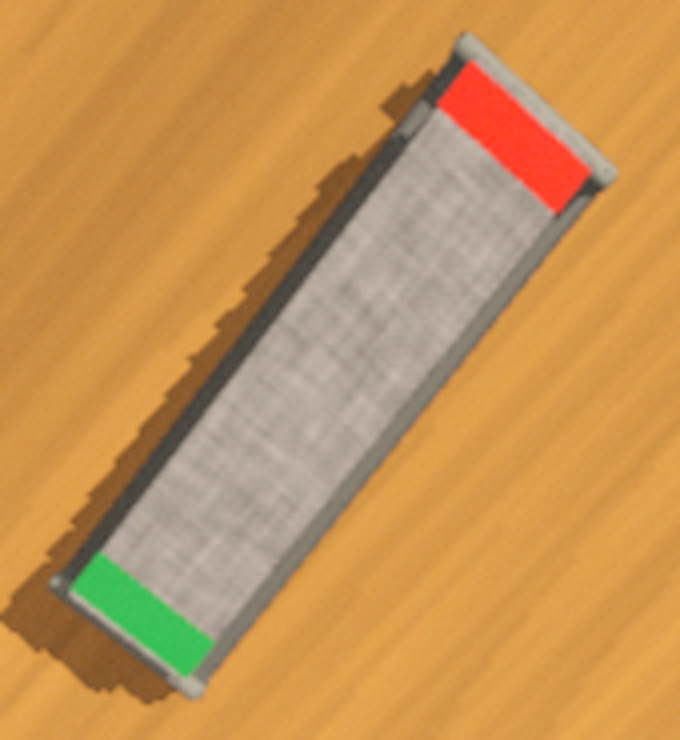

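View pics/w5t.png

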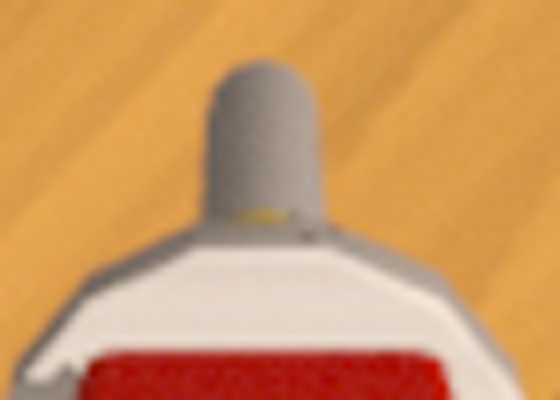

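Run:
```python
from h import *
c=dict(calibration("wrist"));
T=np.array([[0.7318262949261549, 0.6536839143074825, 0.19268527247898987, 0.5812098082983717], [0.6814910870899191, -0.7017928120135214, -0.20750119812461987, -0.0068054235424602275], [-0.00041505620697206814, 0.2831681288242029, -0.9590701947962635, 0.3953236652222069],[0,0,0,1]])
c['world_from_camera']=T
A=lambda z:S(200,5,4,z)
P=[onz("wrist",A(z),.05,c)[:2] for z in [(470,60),(593,175),(70,590),(190,677),(437,103),(557,215),(100,553),(215,640)]]
P=np.array(P);print(P)
r=P[:2].mean(0);g=P[2:4].mean(0);ri=P[4:6].mean(0);gi=P[6:8].mean(0)
print(r,g,np.linalg.norm(r-g),(r+g)/2,(r-g)/np.linalg.norm(r-g));print(ri,gi,np.linalg.norm(ri-gi),(ri+gi)/2)
print(np.linalg.norm(P[0]-P[1]),np.linalg.norm(P[2]-P[3]))
tcp=np.array([.6303,-.0595,.2714]);
for z in (.1555,.1585): print(proj("wrist",tcp-[0,0,.2714-z]+np.array([-.0032,.0016,0]),c), proj("wrist",tcp-[0,0,.2714-z],c))
print(S(250,190,8,(265,90)))
```

```text
[[ 0.5565  0.0644]
 [ 0.5937  0.0666]
 [ 0.5671 -0.0876]
 [ 0.6033 -0.0838]
 [ 0.5572  0.0531]
 [ 0.5937  0.0551]
 [ 0.5667 -0.0756]
 [ 0.6017 -0.0725]]
[0.5751 0.0655] [ 0.5852 -0.0857] 0.15156712967319635 [ 0.5802 -0.0101] [-0.067   0.9978]
[0.5754 0.0541] [ 0.5842 -0.074 ] 0.12841542393102484 [ 0.5798 -0.01  ]
0.03726901919596197 0.03642891792294962
[281.3665 200.0159] [283.1138 204.4998]
[281.3462 201.1828] [283.1139 205.7143]
(282.6875, 200.8125)
```

Emit:
servo_tool(deltas=[[[0,-20,40,-20,0],[0,-40,77,-40,0],[0,-51,97,-65,0],[0,-51,97,-90,0],[0,-51,97,-97,0]]])

```text
time: 7.32
tool_pos: [0.5781, 0.0371, 0.1724]
tool_rot: [-0.002, 0.399, 0.917, -0.001]
contact_force: [-0.6, -0.3, -1.4]
gripper_width: 0.247
```

Emit:
servo_tool(deltas=[[[0,0,0,0,0],[0,0,0,0,0],[0,0,0,0,0]]])

```text
time: 7.7
tool_pos: [0.5803, 0.0359, 0.1756]
tool_rot: [0.001, 0.4, 0.917, 0.0]
contact_force: [0.9, -0.0, -1.8]
gripper_width: 0.249
```

```bash
cat > look.py <<'E'
from h import *
import sys
k=sys.argv[1]
s=state();print(s['time'],s['tool_pos'],s['contact_force'],s['gripper_width'])
x,y,z=s['tool_pos']
for n in("scene","side"):
    im=grab_frame(n)[:,:,::-1].copy()
    u=proj(n,(x-.0027,y+.002,z-.1163));X=max(0,int(u[0])-50);Y=max(0,int(u[1])-60);print(n,u,X,Y)
    zoom(im,X,Y,100,100,6,f"pics/{n}{k}.png")
E
python3 look.py 6
```

```text
7.7 [0.5803 0.0359 0.1756] [ 0.8584 -0.0051 -1.8198] 0.24945628383380986
scene [267.8824 236.2291] 217 176
side [247.0496 221.144 ] 197 161
```

View pics/scene6.png

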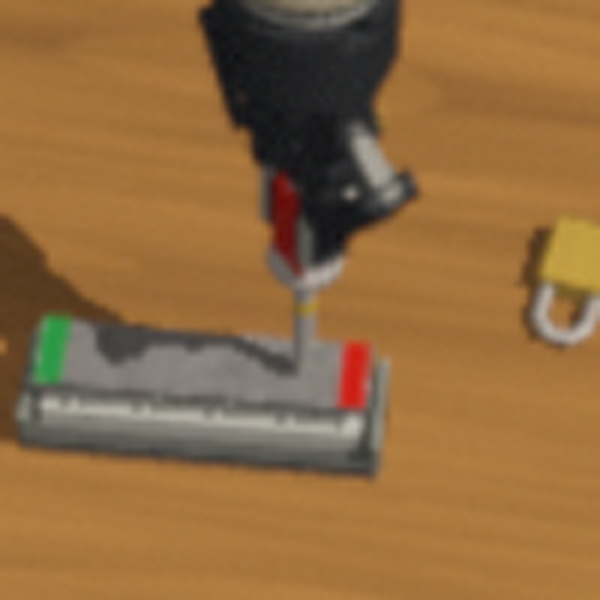

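View pics/side6.png

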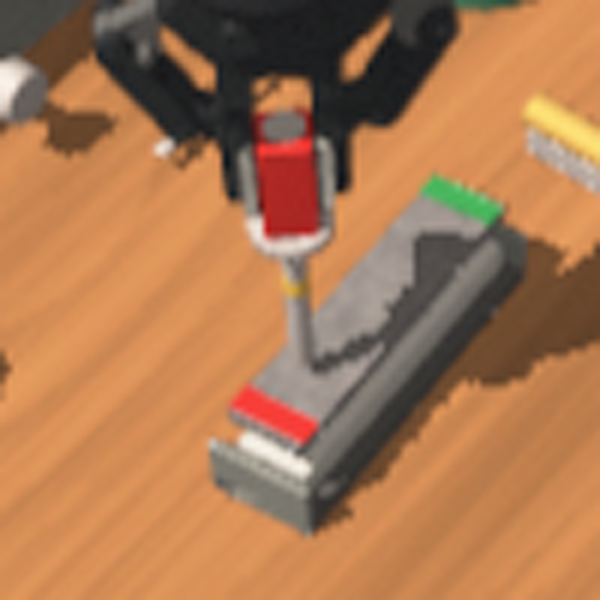

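Run:
```python
from h import *
print(tri((267.1,237.25),(247.9,221.9)));print(onz("scene",(267.1,237.25),.05),onz("side",(247.9,221.9),.05))
for n in ("scene","side"): print(n,proj(n,(.5763,.0397,.05)))
print(state()['tool_pos'])
```

```text
(array([0.5775, 0.0355, 0.0539]), np.float64(0.0005693090505004336))
[0.575  0.0354 0.05  ] [0.5796 0.0328 0.05  ]
scene [268.5686 237.8547]
side [247.1851 224.268 ]
[0.58   0.0359 0.1751]
```

Emit:
servo_tool(deltas=[[[0,-1,3.5,-3,0],[0,-1,3.5,-5,0],[0,-1,3.5,-7,0],[0,-1,3.5,-7,0],[0,-1,3.5,-7,0]]])

```text
time: 8.43
tool_pos: [0.5786, 0.0396, 0.1673]
tool_rot: [-0.0, 0.4, 0.917, 0.0]
contact_force: [0.3, -0.0, -0.8]
gripper_width: 0.249
```

```bash
python3 look.py 7
```

```text
8.425 [0.5786 0.0396 0.1673] [ 0.3326 -0.0126 -0.751 ] 0.24880822886291903
scene [269.284  237.6143] 219 177
side [246.8162 224.5842] 196 164
```

View pics/scene7.png

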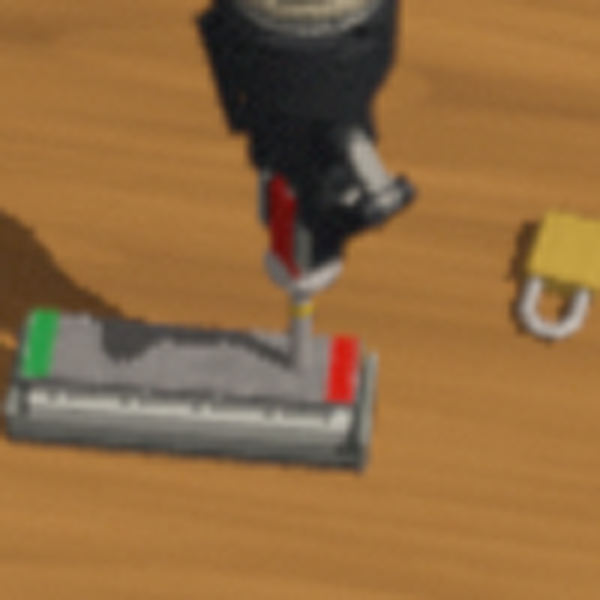

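View pics/side7.png

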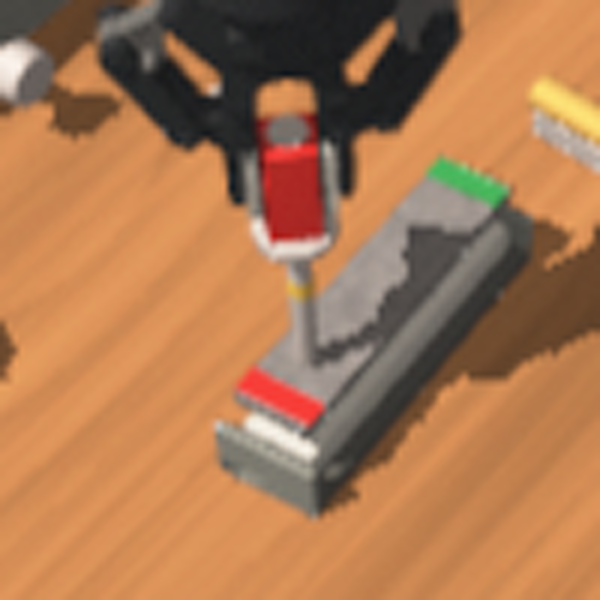

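Emit:
servo_tool(deltas=[[[0,0,0,-1.5,0],[0,0,0,-3,0],[0,0,0,-3,0]]])

```text
time: 8.9
tool_pos: [0.5788, 0.0396, 0.1645]
tool_rot: [0.0, 0.4, 0.917, 0.0]
contact_force: [0.2, 0.2, 0.1]
gripper_width: 0.253
```

Emit:
servo_tool(deltas=[[[0,0,0,-1,0],[0,0,0,-2,0],[0,0,0,-2,0]]])

```text
time: 9.28
tool_pos: [0.5787, 0.0396, 0.1624]
tool_rot: [0.0, 0.4, 0.917, 0.0]
contact_force: [0.7, 0.2, 0.7]
gripper_width: 0.249
```

Emit:
servo_tool(deltas=[[[0,0,0,0,0],[0,0,0,0,0]]])

```text
time: 9.52
tool_pos: [0.5787, 0.0396, 0.1625]
tool_rot: [0.0, 0.4, 0.917, 0.0]
contact_force: [0.9, 0.2, 0.4]
gripper_width: 0.247
```

```bash
python3 look.py 8
```

```text
9.525 [0.5787 0.0396 0.1625] [0.8652 0.1552 0.395 ] 0.2466114436801649
scene [269.2625 238.6479] 219 178
side [246.8572 225.805 ] 196 165
```

View pics/scene8.png

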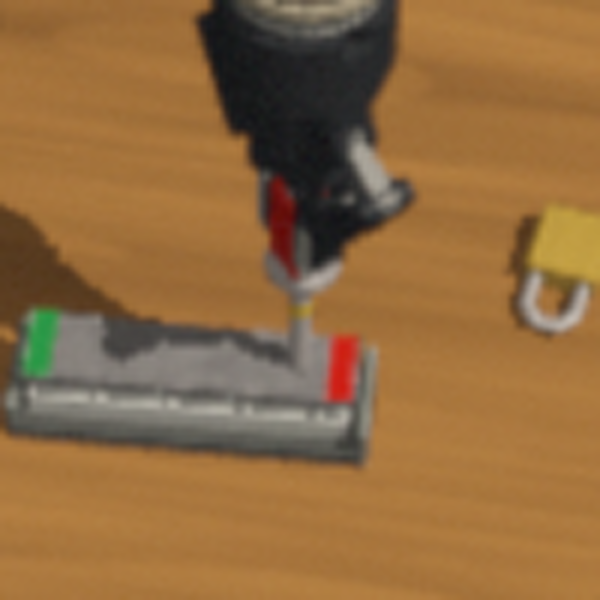

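View pics/side8.png

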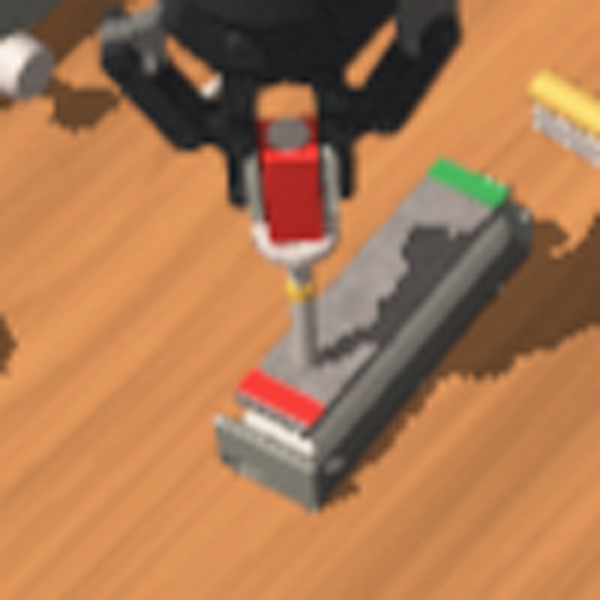

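Emit:
servo_tool(deltas=[[[0,0,0,-1.2,0],[0,0,0,-2.5,0],[0,0,0,-2.5,0]]])

```text
time: 10.0
tool_pos: [0.5787, 0.0396, 0.1598]
tool_rot: [0.0, 0.4, 0.917, 0.0]
contact_force: [1.2, 0.3, 1.0]
gripper_width: 0.25
```

Emit:
servo_tool(deltas=[[[0,0.4,-5,0,0],[0,1,-13,0,0],[0,1.5,-21,0,0],[0,2,-29,0,0],[0,2.6,-37,0,0]]])

```text
time: 10.62
tool_pos: [0.5811, 0.002, 0.1597]
tool_rot: [-0.0, 0.4, 0.917, 0.0]
contact_force: [0.1, 2.6, 0.8]
gripper_width: 0.253
```

Emit:
servo_tool(deltas=[[[0,0.6,-8,0,0],[0,1.1,-16,0,0],[0,1.7,-24,0,0],[0,2.2,-32,0,0],[0,2.8,-40,0,0]]])

```text
time: 11.25
tool_pos: [0.5839, -0.0379, 0.1598]
tool_rot: [-0.0, 0.4, 0.917, -0.0]
contact_force: [0.3, 2.2, 0.5]
gripper_width: 0.249
```

Emit:
servo_tool(deltas=[[[0,0.6,-8,0,0],[0,1.1,-16,0,0],[0,1.7,-23,0,0],[0,1.7,-23,0,0]]])

```text
time: 11.75
tool_pos: [0.5856, -0.0613, 0.1598]
tool_rot: [0.0, 0.4, 0.917, -0.001]
contact_force: [-1.4, 0.2, 1.8]
gripper_width: 0.255
```

```bash
python3 look.py 9
```

```text
11.75 [ 0.5856 -0.0613  0.1598] [-1.4046  0.1721  1.8212] 0.2550912372736684
scene [233.1116 236.1187] 183 176
side [269.3758 200.5812] 219 140
```

View pics/scene9.png

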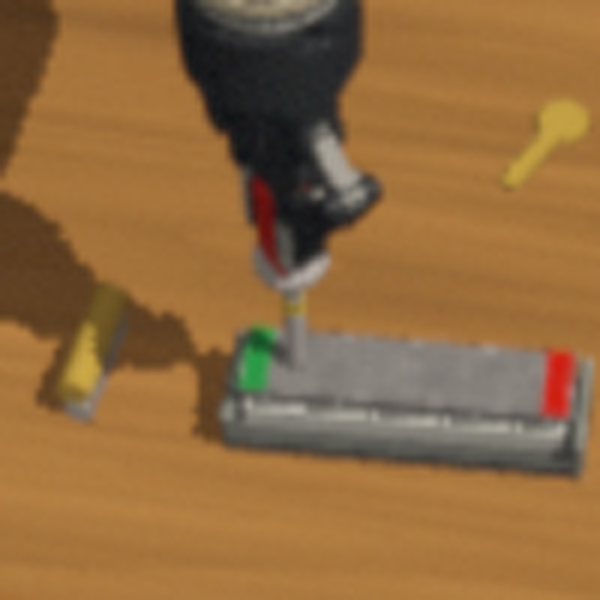

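View pics/side9.png

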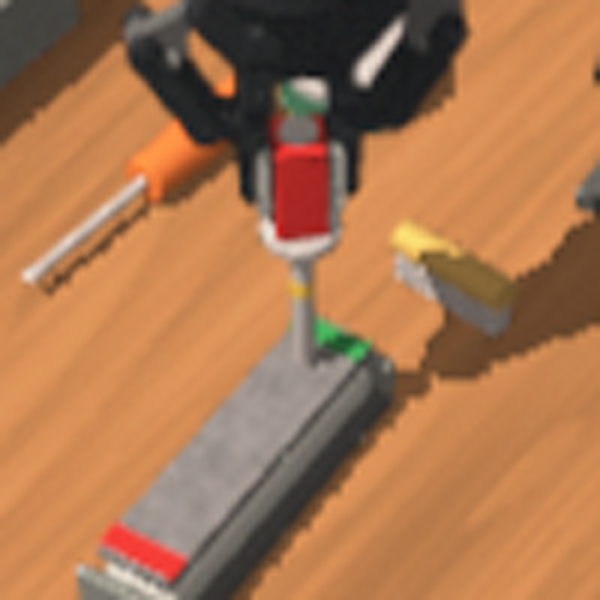

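Emit:
servo_tool(deltas=[[[0,0,0,15,0],[0,0,0,40,0],[0,0,0,75,0],[0,0,0,105,0],[0,0,-10,115,0]]])

```text
time: 12.48
tool_pos: [0.5865, -0.0703, 0.2779]
tool_rot: [0.002, 0.399, 0.917, 0.0]
contact_force: [-0.3, -1.5, -2.2]
gripper_width: 0.248
```

Emit:
servo_tool(deltas=[[[0,-2,-50,0,0],[0,-4,-105,0,0],[0,-6,-160,0,0],[0,-8,-215,0,0],[0,-10,-260,0,0]]])

```text
time: 13.1
tool_pos: [0.5745, -0.3327, 0.2732]
tool_rot: [-0.001, 0.4, 0.916, 0.0]
contact_force: [-0.2, 0.7, -1.5]
gripper_width: 0.249
```

Emit:
servo_tool(deltas=[[[0,0,-25,0,0],[0,0,-38,0,0],[0,0,-38,0,0],[0,0,-38,0,0],[0,0,-38,0,0]]])

```text
time: 13.72
tool_pos: [0.576, -0.3671, 0.2751]
tool_rot: [0.0, 0.399, 0.917, 0.0]
contact_force: [0.2, 0.0, -0.9]
gripper_width: 0.249
```

Run:
```python
from h import *
s=state();print(s['time'],s['tool_pos'],s['contact_force'],s['gripper_width'],s['joint_vel'])
c=calibration("wrist");np.save("c10.npy",c['world_from_camera']);im=grab_frame("wrist")[:,:,::-1];cv2.imwrite("pics/w10.png",im)
print(proj("wrist",(.5205,-.3123,.095),c))
u=proj("wrist",(.5205,-.3123,.095),c).astype(int);X=max(0,u[0]-60);Y=max(0,u[1]-50);print(X,Y)
zoom(im,X,Y,120,95,6,"pics/w10z.png")
zoom(im,250,190,70,50,8,"pics/w10t.png")
```

```text
13.725 [ 0.576  -0.3671  0.2751] [ 0.243   0.0483 -0.9276] 0.24923073775970722 [-0.0033  0.0027 -0.0013 -0.0002  0.0003 -0.002 ]
[279.1902  92.6034]
219 42
```

View pics/w10.png

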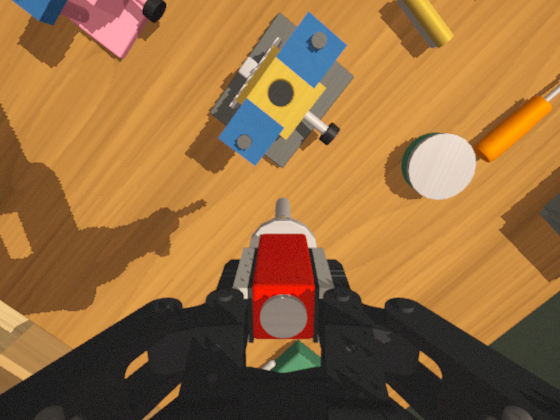

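View pics/w10z.png

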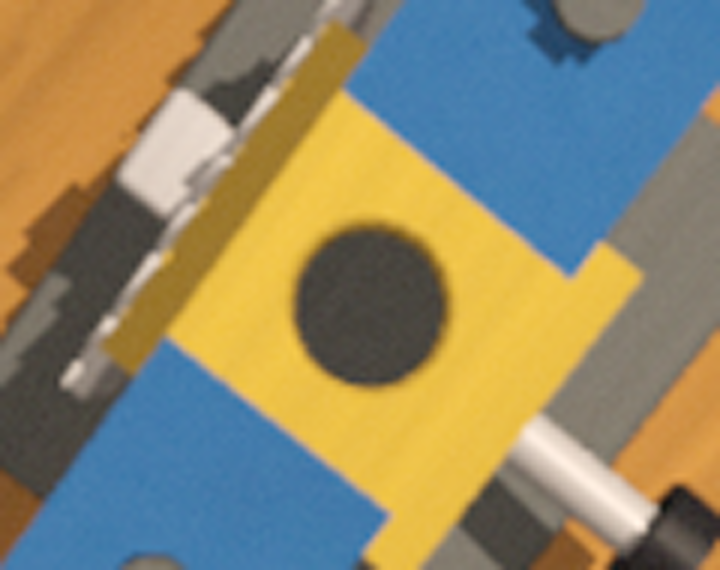

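View pics/w10t.png

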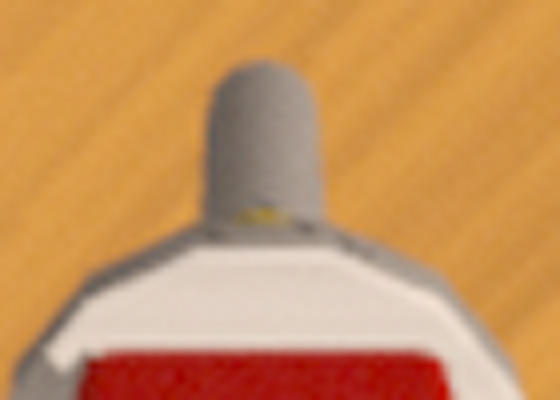

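Run:
```python
from h import *
c=dict(calibration("wrist"));c['world_from_camera']=np.load("c10.npy")
print(onz("wrist",(280.4,92.25),.095,c))
# bush/bridge side edge midpoints as check: bush top corners
pts=[(345,92),(572,277),(388,515),(167,338)]
P=np.array([onz("wrist",S(219,42,6,p),.095,c) for p in pts]);print(P,P.mean(0))
im=cv2.imread("pics/w10.png");T=c['world_from_camera']
# ellipse fit to dark hole
r=im[60:125,245:315];g=cv2.cvtColor(cv2.resize(r,None,fx=6,fy=6,interpolation=cv2.INTER_CUBIC),cv2.COLOR_BGR2HSV)
m=(g[:,:,1]<110).astype(np.uint8);n,l,st,ce=cv2.connectedComponentsWithStats(m)
for i in range(1,n):
    if st[i,4]>3000: 
        q=S(245,60,6,ce[i]);print(st[i],q,onz("wrist",q,.095,c))
```

```text
[ 0.521  -0.3114  0.095 ]
[[ 0.4999 -0.2938  0.095 ]
 [ 0.539  -0.2899  0.095 ]
 [ 0.5423 -0.3308  0.095 ]
 [ 0.5033 -0.3341  0.095 ]] [ 0.5211 -0.3121  0.095 ]
[   0    0  114  161 9226] (np.float64(250.85851578871305), np.float64(68.4594985186791)) [ 0.4908 -0.3143  0.095 ]
[  141   124   145   153 17212] (np.float64(280.0742602060578), np.float64(92.91219304361297)) [ 0.5212 -0.312   0.095 ]
[ 324  262   96  128 6710] (np.float64(308.93715846994536), np.float64(117.03964232488823)) [ 0.5524 -0.3096  0.095 ]
```

Emit:
servo_tool(deltas=[[[0,-26,27,0,0],[0,-48,50,-10,0],[0,-52.3,53.6,-30,0],[0,-52.3,53.6,-47,0],[0,-52.3,53.6,-47,0]]])

```text
time: 14.4
tool_pos: [0.5227, -0.3143, 0.2249]
tool_rot: [-0.002, 0.4, 0.917, 0.001]
contact_force: [-0.1, -0.7, -0.8]
gripper_width: 0.249
```

Emit:
servo_tool(deltas=[[[0,0,0,0,0],[0,0,0,0,0],[0,0,0,0,0],[0,0,0,0,0]]])

```text
time: 14.9
tool_pos: [0.5235, -0.3149, 0.2282]
tool_rot: [0.0, 0.4, 0.917, -0.0]
contact_force: [-1.0, -0.5, -1.6]
gripper_width: 0.255
```

```bash
python3 look.py 11
```

```text
14.9 [ 0.5235 -0.3149  0.2282] [-1.0364 -0.538  -1.6096] 0.2545553268710188
scene [147.7731 191.5115] 97 131
side [344.0694 137.5459] 294 77
```

View pics/scene11.png

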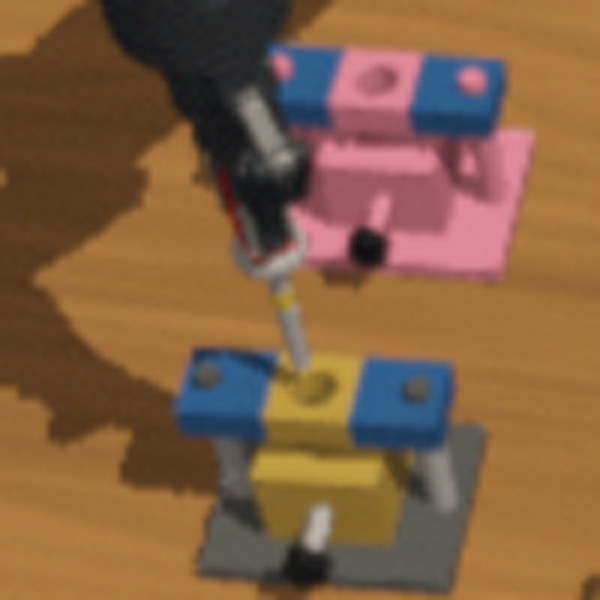

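View pics/side11.png

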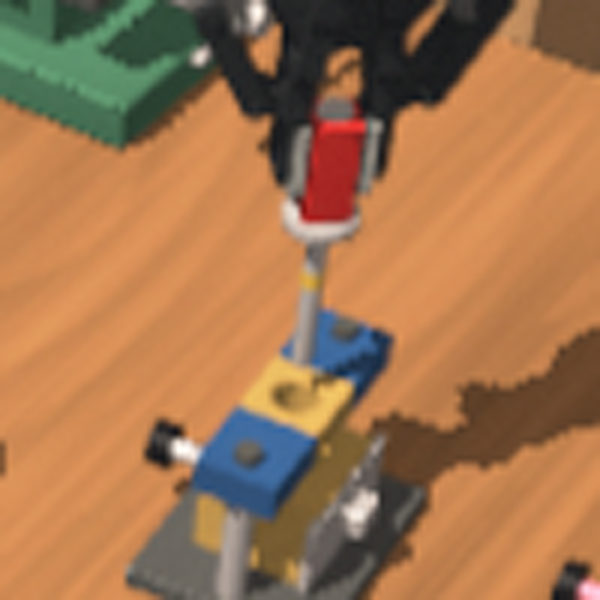

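Run:
```python
from h import *
A=lambda z:S(97,131,6,z);B=lambda z:S(294,77,6,z)
for n,a,b in [("tip",(302,366),(304,361)),("band",(286,298),(312,282)),("hole",(316,386),(297,396)),("flangebot",(277,270),(320,235))]: print(n,tri(A(a),B(b)))
# verticals: project points of the axis at TCP-based
print(state()['tool_pos'])
for z in (.112,.162): 
  for n,o in(("scene",(97,131)),("side",(294,77))):
    u=proj(n,(.521,-.312,z));print(z,n,[(u[i]-o[i]+.5)*6-.5 for i in (0,1)])
for n,o in(("scene",(97,131)),("side",(294,77))):
    u=proj(n,(.521,-.312,.095));print(n,[(u[i]-o[i]+.5)*6-.5 for i in (0,1)])
```

```text
tip (array([ 0.5218, -0.3151,  0.1125]), np.float64(0.0003614823687516115))
band (array([ 0.5217, -0.3132,  0.1598]), np.float64(0.0017591392666942245))
hole (array([ 0.5203, -0.3112,  0.096 ]), np.float64(0.0012037144336336447))
flangebot (array([ 0.5229, -0.3142,  0.1825]), np.float64(0.0022903340449357047))
[ 0.5234 -0.3148  0.228 ]
0.112 scene [np.float64(308.91482268713315), np.float64(366.05721853066854)]
0.112 side [np.float64(301.44459955587706), np.float64(366.5441540522327)]
0.162 scene [np.float64(289.5093293097241), np.float64(295.60914288602055)]
0.162 side [np.float64(313.8929726827365), np.float64(278.6802666960183)]
scene [np.float64(315.26890156393574), np.float64(389.1245335769405)]
side [np.float64(297.37843719201373), np.float64(395.2441960793868)]
```

Emit:
servo_tool(deltas=[[[0,-0.8,2.5,-4,0],[0,-0.8,2.5,-8,0],[0,-0.8,2.5,-8,0],[0,-0.8,2.5,-8,0],[0,-0.8,2.5,-8,0]]])

```text
time: 15.62
tool_pos: [0.5226, -0.3123, 0.22]
tool_rot: [0.0, 0.4, 0.917, -0.0]
contact_force: [-0.5, 0.1, -1.4]
gripper_width: 0.25
```

```bash
python3 look.py 12
python3 - <<'E'
from h import *
c=calibration("wrist");print(state()['tool_pos'])
im=grab_frame("wrist")[:,:,::-1];zoom(im,220,170,130,80,6,"pics/w12.png");print([((proj("wrist",(.521,-.312,z),c)-[220,170])+.5)*6 for z in (.095,.104)])
E
```

```text
15.625 [ 0.5226 -0.3123  0.22  ] [-0.5438  0.0671 -1.4449] 0.25012244056269767
scene [149.2732 193.2672] 99 133
side [343.5144 140.5058] 293 80
[ 0.5226 -0.3123  0.22  ]
[array([374.2311, 178.3981]), array([373.9686, 198.9725])]
```

View pics/scene12.png

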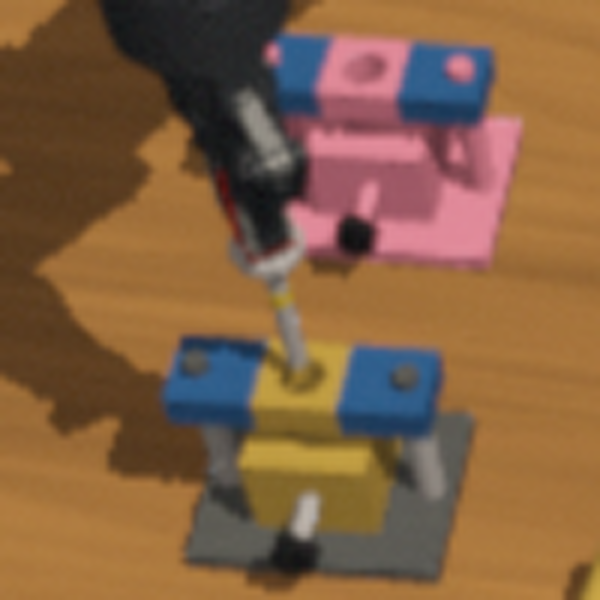

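View pics/side12.png

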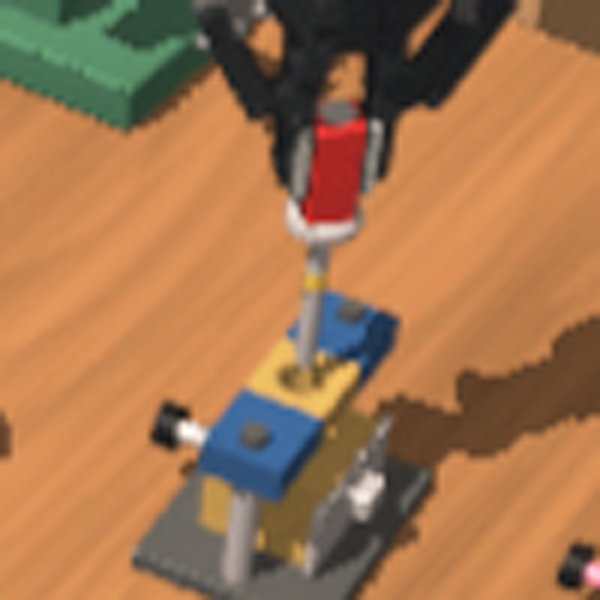

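View pics/w12.png

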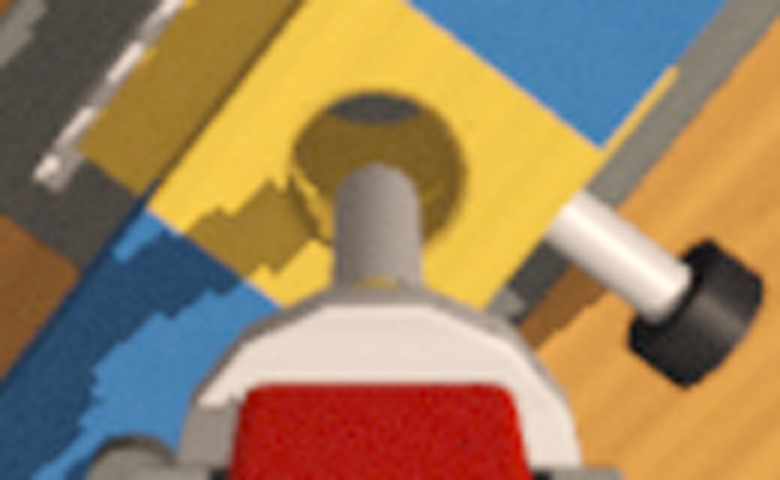

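Run:
```python
from h import *
A=lambda z:S(99,133,6,z);B=lambda z:S(293,80,6,z)
for n,a,b in [("tip",(297,369),(305,365)),("band",(282,299),(316,284)),("hole",(303,375),(301,378))]: print(n,tri(A(a),B(b)))
for z in (.095,.104,.154): 
  for n,o in(("scene",(99,133)),("side",(293,80))):
    u=proj(n,(.5206,-.3117,z));print(z,n,[(u[i]-o[i]+.5)*6-.5 for i in (0,1)])
```

```text
tip (array([ 0.5216, -0.3136,  0.1011]), np.float64(0.0005360991478048244))
band (array([ 0.5206, -0.3117,  0.1501]), np.float64(0.0014892157394695567))
hole (array([ 0.5211, -0.3113,  0.0958]), np.float64(0.001827039432517703))
0.095 scene [np.float64(304.13899712188106), np.float64(376.5607273455745)]
0.095 side [np.float64(303.79147109996063), np.float64(377.9472434616877)]
0.104 scene [np.float64(300.7948166316205), np.float64(364.4017291719411)]
0.104 side [np.float64(305.93670527187305), np.float64(362.82481898391745)]
0.154 scene [np.float64(281.59128728797435), np.float64(294.58023511779953)]
0.154 side [np.float64(318.28188111169084), np.float64(275.7998257469508)]
```

Emit:
servo_tool(deltas=[[[0,0,0.7,0,0],[0,0,0.7,-7,0],[0,0,0.7,-14,0],[0,0,0.7,-21,0],[0,0,0.7,-25,0]]])

```text
time: 16.4
tool_pos: [0.5222, -0.3113, 0.1938]
tool_rot: [-0.001, 0.4, 0.917, 0.0]
contact_force: [-0.1, -0.1, -2.2]
gripper_width: 0.249
```

Emit:
servo_tool(deltas=[[[0,0,0,0,0],[0,0,0,0,0]]])

```text
time: 16.65
tool_pos: [0.5227, -0.3117, 0.1951]
tool_rot: [0.0, 0.4, 0.917, -0.0]
contact_force: [0.2, 0.4, -1.8]
gripper_width: 0.247
```

```bash
python3 look.py 13
python3 - <<'E'
from h import *
c=calibration("wrist");print(state()['tool_pos'])
im=grab_frame("wrist")[:,:,::-1];zoom(im,220,170,130,80,6,"pics/w13.png");print([((proj("wrist",(.521,-.312,z),c)-[220,170])+.5)*6 for z in (.095,.077)])
E
```

```text
16.65 [ 0.5227 -0.3117  0.1951] [ 0.1586  0.4497 -1.847 ] 0.24654480975202506
scene [151.0195 198.8648] 101 138
side [342.3974 147.5423] 292 87
[ 0.5227 -0.3117  0.1953]
[array([368.8266, 241.4394]), array([369.705 , 196.2864])]
```

View pics/scene13.png

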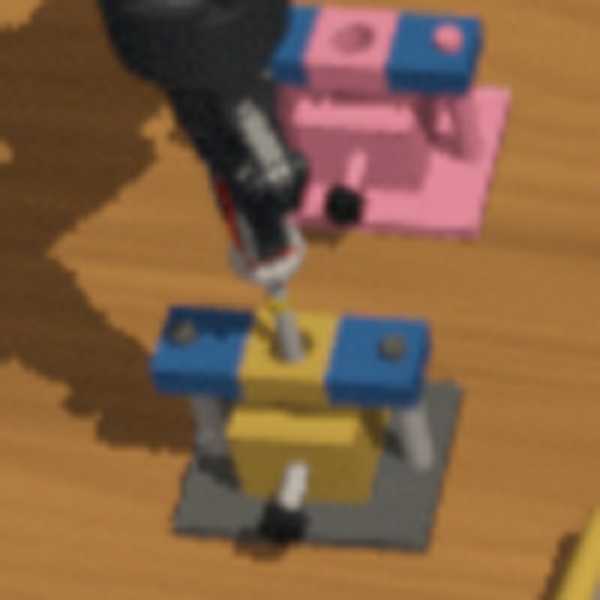

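View pics/side13.png

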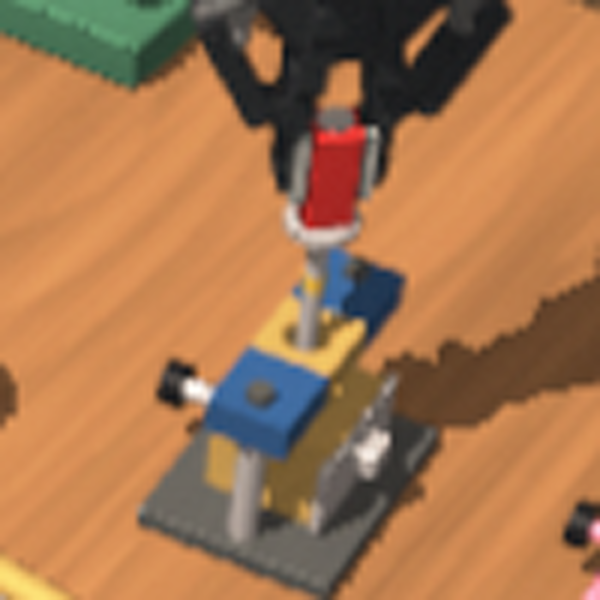

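View pics/w13.png

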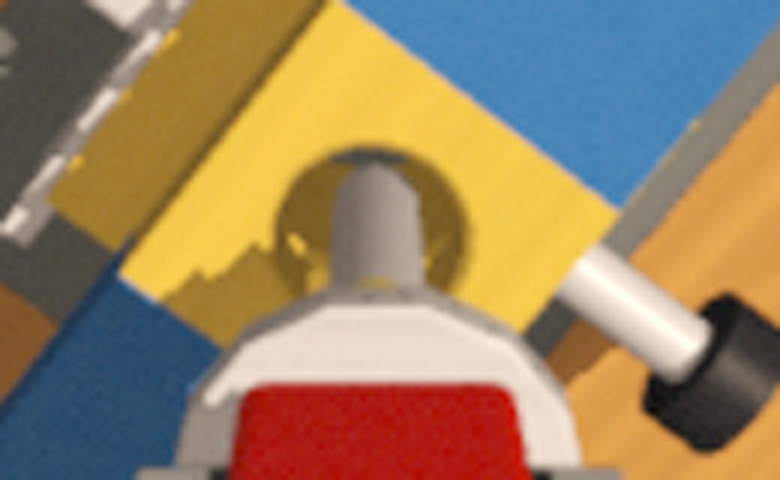

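Emit:
servo_tool(deltas=[[[0,0,0,-6,0],[0,0,0,-12,0],[0,0,0,-18,0],[0,0,0,-24,0],[0,0,0,-29,0]]])

```text
time: 17.42
tool_pos: [0.5224, -0.3115, 0.1652]
tool_rot: [-0.0, 0.4, 0.917, 0.0]
contact_force: [-0.3, -0.8, -1.6]
gripper_width: 0.252
```

Emit:
servo_tool(deltas=[[[0,0,0,0,0],[0,0,0,0,0],[0,0,0,0,0]]])

```text
time: 17.8
tool_pos: [0.5227, -0.3117, 0.1662]
tool_rot: [0.0, 0.4, 0.917, -0.0]
contact_force: [-0.4, -0.1, -1.2]
gripper_width: 0.246
```

Run:
```python
from h import *
s=state();print(s['time'],s['tool_pos'],s['contact_force'],s['ft_torque'])
for n,X,Y in(("scene",115,165),("side",310,110)):
    im=grab_frame(n)[:,:,::-1];zoom(im,X,Y,70,60,10,f"pics/{n}14.png")
    for z in (.091,.095,.099): u=proj(n,(.521,-.312,z));print(n,z,(u-[X,Y]+.5)*10-.5)
c=calibration("wrist");im=grab_frame("wrist")[:,:,::-1];zoom(im,220,170,130,80,6,"pics/w14.png");print([((proj("wrist",(.521,-.312,z),c)-[220,170])+.5)*6 for z in (.095,.046)])
```

```text
17.8 [ 0.5227 -0.3117  0.1662] [-0.3909 -0.0701 -1.1658] [-0.0116  0.0628  0.0033]
scene 0.091 [348.2445 317.8157]
scene 0.095 [345.7815 308.8742]
scene 0.099 [343.3076 299.8932]
side 0.091 [334.3891 340.1903]
side 0.095 [335.9641 329.0737]
side 0.099 [337.5465 317.9047]
[array([367.2139, 331.1875]), array([369.899 , 192.6475])]
```

View pics/scene14.png

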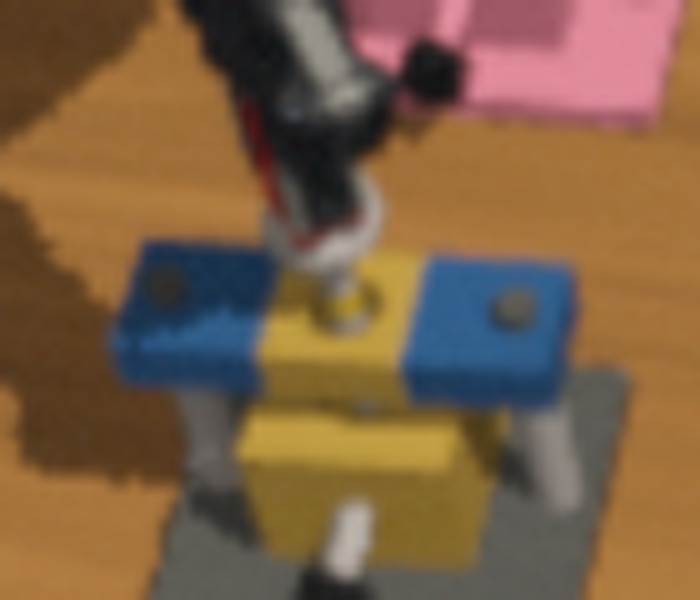

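View pics/side14.png

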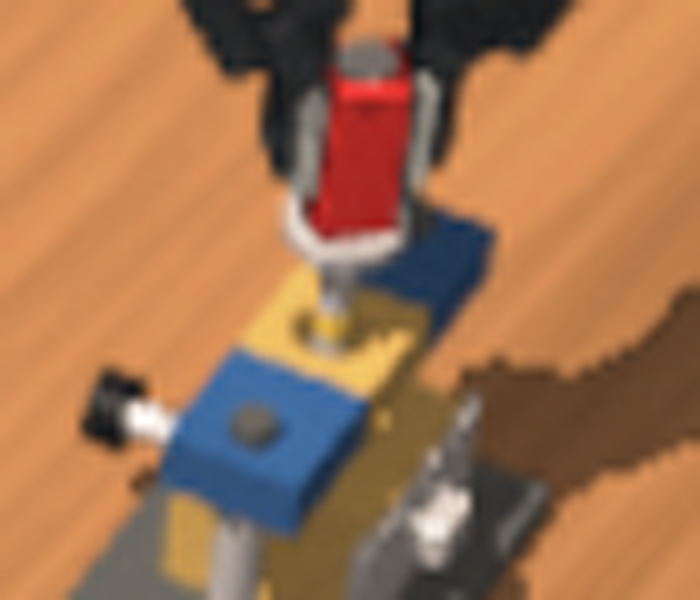

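View pics/w14.png

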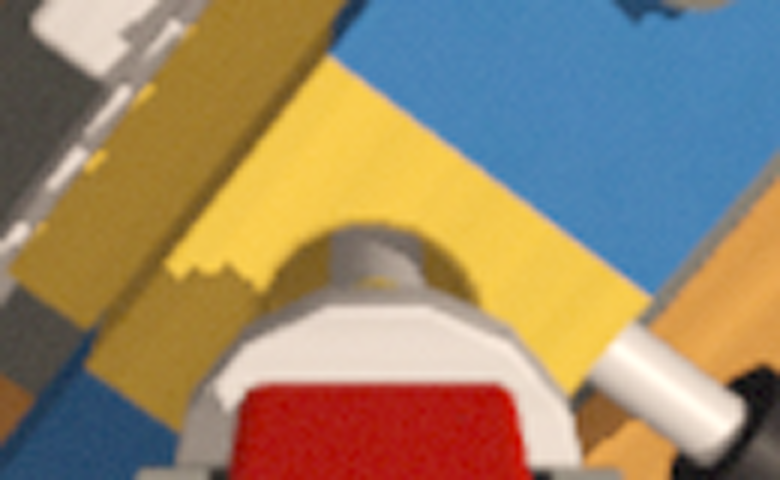

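Emit:
servo_tool(deltas=[[[0,0,0,-3,0],[0,0,0,-6,0],[0,0,0,-6,0],[0,0,0,-6,0],[0,0,0,-6,0]]])

```text
time: 18.58
tool_pos: [0.5226, -0.3116, 0.1599]
tool_rot: [0.0, 0.4, 0.917, -0.0]
contact_force: [0.4, -0.8, -2.0]
gripper_width: 0.249
```

Run:
```python
from h import *
s=state();print(s['time'],s['tool_pos'],s['contact_force'],s['ft_torque'],s['gripper_width'])
t=np.linspace(0,2*np.pi,60)
out=[]
for n,X,Y in(("scene",130,180),("side",325,122)):
    im=grab_frame(n)[:,:,::-1];z=cv2.resize(im[Y:Y+40,X:X+40],None,fx=14,fy=14,interpolation=cv2.INTER_CUBIC)
    o=z.copy();z0=z.copy()
    for zz,r,col in((.095,.011,(255,0,255)),(.099,.005,(0,255,0)),(.091,.005,(255,255,0))):
        p=np.array([(proj(n,(.521+r*np.cos(a),-.312+r*np.sin(a),zz))-[X,Y]+.5)*14-.5 for a in t]).astype(int)
        cv2.polylines(o,[p],True,col,1)
    cv2.imwrite(f"pics/{n}15.png",np.hstack([z0,o])[:, :] if False else cv2.resize(np.hstack([z0,o]),(800,400)))
```

```text
18.575 [ 0.5226 -0.3116  0.1599] [ 0.4445 -0.7844 -2.0226] [-0.0066 -0.0417 -0.0504] 0.24927822154107673
```

View pics/scene15.png

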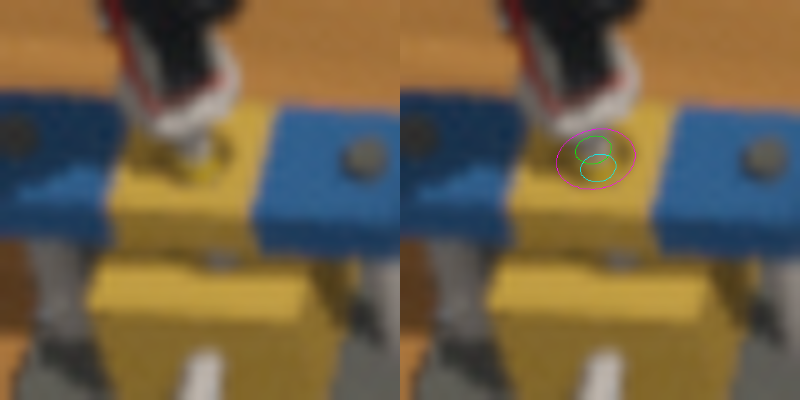

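View pics/side15.png

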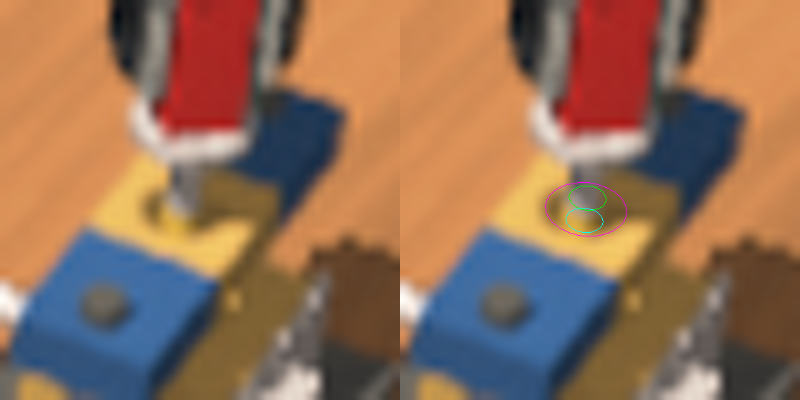

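Run:
```python
from h import *
for z in (.095,.077,.0685,.06,.045): print(z,(proj("scene",(.521,-.312,z))-[130,180]+.5)*10, (proj("scene",(.521+.005,-.312,z))-[130,180]+.5)*10)
im=grab_frame("scene")[:,:,::-1];zoom(im,138,193,30,22,26,"pics/s16.png")
print((proj("scene",(.526,-.312,.0685))-[138,193]+.5)*26,(proj("scene",(.521,-.302,.095))-proj("scene",(.521,-.312,.095)))*2.6)
```

```text
0.095 [196.2815 159.3742] [190.9473 172.9118]
0.077 [207.2803 199.3032] [202.0211 212.789 ]
0.0685 [212.3993 217.887 ] [207.1749 231.3481]
0.06 [217.4713 236.2999] [212.2812 249.7361]
0.045 [226.3089 268.3833] [221.1784 281.7755]
[330.6547 263.5049] [8.8848 1.2225]
```

View pics/s16.png

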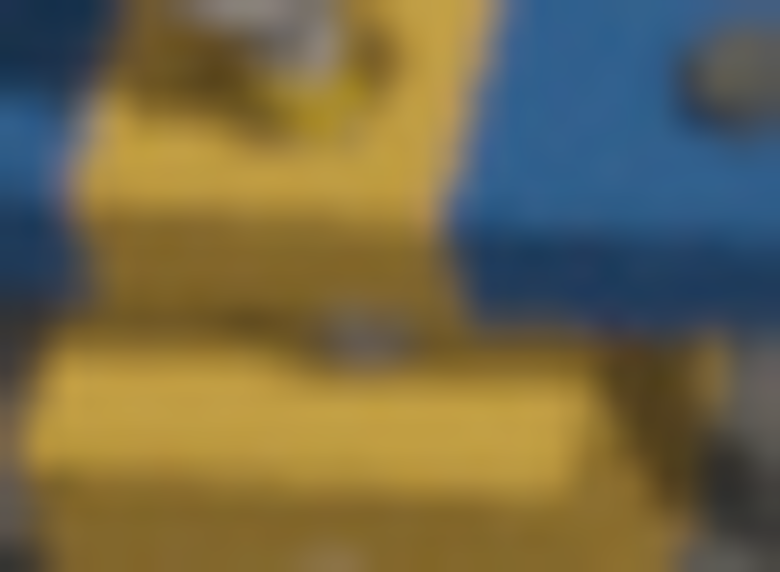

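Emit:
servo_tool(deltas=[[[0,-0.3,-0.4,0,0],[0,-0.3,-0.4,0,0],[0,-0.3,-0.4,0,0],[0,-0.3,-0.4,0,0],[0,-0.3,-0.4,0,0]]])

```text
time: 19.35
tool_pos: [0.5222, -0.3119, 0.1598]
tool_rot: [-0.0, 0.4, 0.917, 0.0]
contact_force: [0.3, 1.6, -1.8]
gripper_width: 0.248
```

Run:
```python
from h import *
s=state();print(s['time'],s['tool_pos'],s['contact_force'],s['gripper_width'],s['joint_vel'])
cv2.imwrite("pics/s17.png",grab_frame("scene")[:,:,::-1])
```

```text
19.35 [ 0.5222 -0.3119  0.1598] [ 0.2874  1.5693 -1.7734] 0.2477525579955031 [-0.0007 -0.0004 -0.0012  0.0005  0.0011  0.0004]
```

View pics/s17.png

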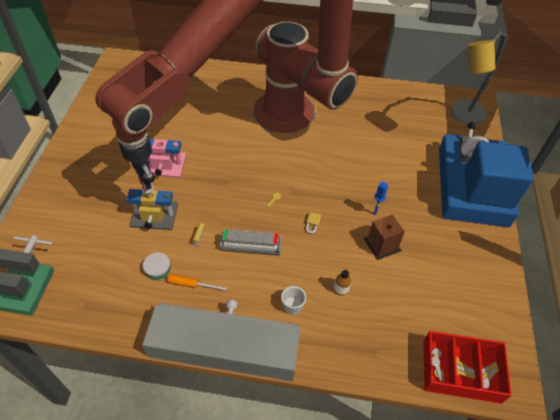

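Emit:
servo_tool(deltas=[[[0,0,0,0,0],[0,0,0,0,0]]])

```text
time: 19.65
tool_pos: [0.5222, -0.3119, 0.1598]
tool_rot: [-0.0, 0.4, 0.917, 0.0]
contact_force: [-0.3, 0.5, -2.2]
gripper_width: 0.253
```

Emit:
servo_tool(deltas=[[[0,0,0,0,0],[0,0,0,0,0]]])

```text
time: 19.9
tool_pos: [0.5222, -0.312, 0.1598]
tool_rot: [-0.0, 0.4, 0.917, -0.0]
contact_force: [1.0, 0.4, -2.0]
gripper_width: 0.247
```

The side force readings are within sensor noise and the arm is still, so I'm handing in.

```bash
python3 -c "
from plant import *
print(job_done())"
```

```text
the job is handed in; nothing more can be done
None
```

I handed the job in at about 20 s, with the gripper still holding the probe through the guide hole. No verdict came back.

- **Lift:** I took the probe out of the wooden block by its red handle.
- **Wipe:** I pressed the pad at the red end and wiped it in one stroke to about 1–2 mm from the green point. The pad was about 6 mm down. That depth comes from the arm's height; the change in wrist force pointed to slightly less.
- **Bore:** I lowered the rod through the guide hole until the yellow band was level with the top of the bush.

**Last checks:**
- **Centring:** the rod was within about 1 mm of the hole's axis in all three views, before a final 0.5 mm correction. That correction was checked only by the arm's position.
- **Band height:** it matched the bush top in both fixed cameras to about 1–2 mm.
- **At rest:** joint speeds were near zero. Side forces were about 1 N, within sensor noise, with one 1.6 N reading that did not repeat.
- **Other things on the bench:** all looked unmoved in the last picture.

**Disagreement:** camera estimates of the band and tip heights differed by 2–3 mm from the heights worked out from the grip. Seeing only the near side of the rod accounts for the band's difference. Before the rod went in, the cameras also showed the tip leaning about 1–2 mm towards −y, but the later view through the gap showed no lean.

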